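Shut the gel viewer's amber cover and hold its enabling switch half-way

ROBOT

A 6-joint arm with a two-finger parallel gripper is mounted at the origin on the work surface. World frame = base frame: x ahead of the robot, y to its left, z up, the work surface at z = 0. Lengths are in m, angles in rad, forces in N, time in s.
With the tool pointing down it reaches from about 0.35 to 0.85 m from the base axis. Payload 8.1 kg.
Tool frame: the origin (TCP) lies on the centre line of the jaws, within the pads' length; the fingertips stand 25 mm ahead of it and the grasp point (between the pads) lies 6 mm ahead of it; z points along the fingers, y is the line along which they close (so a half turn about z gives the same grasp; the last joint's range is limited). The gripper opens to 93 mm and grips with 3 to 60 N. Pads are 15 mm wide; open, the fingers measure 128 mm over their backs; the gripper's body (75 mm by 188 mm) begins 65 mm behind the grasp point.
Start: joints at [-1.245, 0.13, 1.488, -0, 1.523, -0.085], TCP at [0.24, -0.55, 0.244] pointing down, gripper open.
Joint ranges: [-2.96, 2.96], [-0.89, 2.26], [0.02, 2.5], [-1.34, 4.48], [0, 2.73], [-2.66, 2.66]. Speed limits (rad/s): [2.39, 2.39, 2.79, 3.14, 3.14, 3.14].

INTERFACE

Orientations are given as a unit quaternion [x, y, z, w].
In Python, from cell import arm gives the robot as it stands.
- The arm moves only by the tool send_rows, never from a script. Its argument "series" is a list of rows, each an object with "dp": the shift along the tool's x, y, z in m, a list of three; "roll": the turn about the tool's z in rad; "gripper": the finger opening in m, from 0 to 0.093. In form: [{"dp": [tx, ty, tz], "roll": roll, "gripper": gripper}, ...]. A call has exactly 10 rows; each row is the pose to reach, as a shift and turn from the pose commanded when the call began, along the tool's axes at that moment; what a row does not reach only later rows make up. A row lasts 1/12 s, in which the tool goes at most 41.7 mm and 7.16 degrees, less where a joint would pass 70% of its speed; a pose out of reach is approached as far as the arm can. A call with a gripper value outside its range is refused whole. The fingers move at their own pace and stop on an object; "newtons" is the grip in N (left out, the last holds). Time passes only in rows, so rows that repeat a pose let the fingers close, or fill a call up. It gives the time, the measured TCP pose, the force, the opening and the grip force at its end, in the units of the state.
- arm.get_state(): the state, without advancing time (a new reading comes with each control period).
- arm.grab_frame(name): name is "side" or "top"; returns a dict with "image" (480x640x3 uint8, blue, green, red), "range_z" (480x640 float32, m along the optical axis (not along the pixel's ray), 0 where there is no reading), "intrinsics" (3x3 intrinsics, pixels), "R" (3x3) and "t" (3): a world point X has camera coordinates R X + t. Camera axes: x right, y down, z forward; pixel columns grow to the right and rows downward; lengths in m; the calibration is good to about 2 mm. A picture is of the moment at which its call begins.
- arm.hand_in(): hands the job in; it is judged then, once.
The state is a dict: "time": time; "joint_pos": joint angles; "joint_vel": joint speeds; "effort": joint torques, N m; "tool_pos": TCP position; "ee_rot": TCP orientation; "contact_force": force on the tool from outside, world axes, zero at the start; "ft_torque": the same for the moment, N m; "width": opening from 0.0 (shut) to 1.0 (fully open); "gripper_force": force on a finger pad.
Only numpy, scipy, OpenCV 4.12 (cv2) and the standard library are available. Lean on these libraries where they do the work, as an engineer would, in place of code of your own. Each camera call takes 0.05 s, during which the arm holds its last target. There are 200 camera calls.

TASK

Swing the amber cover of the gel viewer gently down until it is fully shut over the gel cassette, and only then press the black plunger of the yellow enabling switch with the fingertips to half of its travel (12 of 24 mm, its top face level with the middle of the green band on the gauge beside it), never down to its bottom. Keep it there steadily for at least 4 seconds and finish the program while still holding it half-way down; do not let go. Do not slam the cover, and leave the blue tub, the bottle, the white dish and the gel cassette where they are.

Things in the scene. Friction and masses are not known exactly. Their poses are not given: they have to be found in the camera images.
- viewer: White gel viewer fixed to the bench, 210 (its x) x 240 (its y) mm. Origin at the centre of its underside, z up; its -x side is the front, nearest the robot. Blue window 55 mm above the bench, with a rim 15 mm wide all round up to 71 mm. The amber cover is hinged along its far (+x) side.
- cover (a joint): Hinge angle of the see-through amber cover with green frame, rad: 0 = shut, lying flat on the rim, a firm stop; about 1.57 = upright; it begins open at 1.0 to 1.45, free edge up and leaning to the viewer's front. A stiff hinge (0.4 N m of friction): the cover stays where it is left and does not fall, so it has to be pushed all the way; pushing on its outer face near the free edge takes about 2 to 3 N. The panel is 193 mm long from hinge to free edge, 224 mm wide, 6 mm thick.
- cover_hinge (a point): Point on the hinge axis of the cover, midway along it: 100 mm towards +x from the viewer's origin, 74.5 mm above the bench. The axis runs along the viewer's y. Fixed.
- cover_edge (a point): Point on the outer face of the cover (the face that is on top when shut), on the middle line, 165 mm along the panel from the hinge axis and 6.5 mm off it on the outer side; 28 mm short of the free edge. When shut it lies 81 mm above the bench. A place to push.
- switch: Yellow enabling-switch box fixed to the bench, 110 x 100 x 60 mm high, origin at the centre of its underside; to the left or the right of the viewer. In the middle of its top stands the black plunger. A gauge strip 12 mm wide, 5 mm thick, stands 34 mm from the plunger's axis towards the box's +y, up to 98 mm above the bench: white on top, green from 90 down to 82 mm, red below.
- plunger (a joint): How far the plunger is pressed down, m: 0 = released (up), 0.024 = at its bottom. It has a return spring: about 3 N to start, 7.8 N at half travel (0.012), 12.6 N at the bottom (400 N/m). It springs up when let go.
- plunger_top (a point): Centre of the top face of the plunger's flat round cap, 36 mm across, 12 mm thick, moving vertically with it; 98 mm above the bench when released, 86 mm at half travel.
- tub: Empty blue open tub, 110 x 120 x 60 mm high, loose; origin at the centre of its underside. On the other side of the viewer from the switch. Leave alone.
- bottle: Amber bottle, 60 mm across, 130 mm high, loose, standing at the left or the right of the viewer, farther out than the switch or the tub; origin at the centre of its underside. Leave alone.
- dish: Small white open dish, 70 x 80 x 22 mm high, loose, on the other side of the viewer from the bottle; origin at the centre of its underside. Leave alone.
- cassette: Clear flat gel cassette, 90 x 110 x 8 mm, lying loose on the viewer's window inside the rim; origin at the centre of its underside. The shut cover clears it. Leave alone.
Not all that is in view belongs to the job. Several things have the shape of the switch; the one meant has the colours described above.

How it is judged:
On the way, in this order (a step that is already met when the one before it is completed fails the run):
1. the cover is fully shut with the plunger still released (value of joint cover below 0.05 rad and value of joint plunger below 0.004 m), for 0.2 s.
2. the fingers keep the plunger at half travel (8 to 16 mm) for 3 s without a break, with the cover shut (value of joint plunger between 0.008 and 0.016 m and contact force between the fingers and switch above 3 N and value of joint cover below 0.05 rad), for 3 s.
At the end, for the whole second after the job is handed in: Finished while holding: the fingers press the plunger with over 3 N and keep it at rest 8 to 16 mm down, the cover is shut (under 0.05 rad), and tub, bottle, dish and cassette are within 20 mm of where they were (all of step 2 and velocity of joint plunger between -0.01 and 0.01 m/s and distance of each of tub, bottle, dish, cassette from where it was at the start of the episode below 0.02 m); the arm keeps its last pose, push and grip.
It fails at once if the plunger is pressed (over 4 mm) while the cover is not shut (over 0.1 rad) (value of joint plunger above 0.004 m and value of joint cover above 0.1 rad).
It fails at once if the plunger is pressed to its bottom (over 21 mm) (value of joint plunger above 0.021 m).
It fails at once if the cover is slammed (turns shut faster than 3 rad/s) (velocity of joint cover below -3 rad/s).
It fails at once if the tub, the bottle, the dish or the cassette is disturbed (moved over 20 mm) (distance of any of tub, bottle, dish, cassette from where it was at the start of the episode above 0.02 m).
It also fails if it takes over 56 s, if anything falls off the work surface, if the arm or the gripper's body presses on something with over 40 N, if the wrist force passes 120 N, or if a joint passes its speed limit or range.

## Working session

There is one attempt and no reset: what is moved stays moved. The work goes in short steps, Python scripts to look and compute and a tool call to move; the robot and the scene stay as the last step left them, time stands still between calls to the robot, and variables do not carry over. Pictures are saved under pics/ and viewed, at most 10 in all, crops included, and the job is handed in when it is done.

Besides the shell and the picture viewer there is one more tool, called as name([rows], argument=value, ...), one row to a line, values as JSON. send_rows: Moves the arm, as the interface text tells. Its arguments: {"type":"object","properties":{"series":{"type":"array"},"newtons":{"type":"number"}},"required":["series"]}

```bash
mkdir -p pics; cat > h.py <<'E'
import numpy as np, cv2
from cell import arm
def grab(n):
    f=arm.grab_frame(n); f['K']=np.array(f['intrinsics']);f['R']=np.array(f['R']);f['t']=np.array(f['t']);return f
def pts(f):
    z=f['range_z'];v,u=np.indices(z.shape);K=f['K']
    c=np.stack([(u-K[0,2])/K[0,0]*z,(v-K[1,2])/K[1,1]*z,z],-1)
    p=(c-f['t'])@f['R']; p[z==0]=np.nan; return p
E
python3 - <<'E'
from h import *
for n in('side','top'):
    f=grab(n);cv2.imwrite(f'pics/{n}0.png',f['image']);np.savez(f'{n}0.npz',**{k:f[k] for k in('image','range_z','K','R','t')})
    print(n,-f['R'].T@f['t'],f['R'][2])
s=arm.get_state();print(s)
E
```

```text
side [-0.23534311  0.75643924  0.75897915] [ 0.57035484 -0.63394043 -0.52231684]
top [ 0.33384554 -0.06402513  1.56249846] [ 0.10773418  0.0086851  -0.9941418 ]
{'time': 0.1, 'joint_pos': array([-1.24538778e+00,  1.31088812e-01,  1.48913827e+00,  3.29563530e-06,
        1.52298467e+00, -8.54248223e-02]), 'joint_vel': array([-0.00013406, -0.00216041, -0.00097852,  0.00158491,  0.00117009,
       -0.0016016 ]), 'effort': array([ 8.93850411e-04, -5.61339605e+01, -4.93100309e+01,  7.70377717e-02,
        2.90238712e-02, -5.61485126e-05]), 'tool_pos': array([ 0.23948645, -0.54963818,  0.24270804]), 'ee_rot': array([ 9.78975771e-01,  2.03974959e-01, -9.52723268e-05, -8.03925076e-04]), 'contact_force': array([ 0.78594182, -0.03879079, -1.45770473]), 'ft_torque': array([-0.04163489, -0.04744651, -0.00709753]), 'gripper_force': 0.0, 'width': 0.9990178818104153}
```

View pics/side0.png

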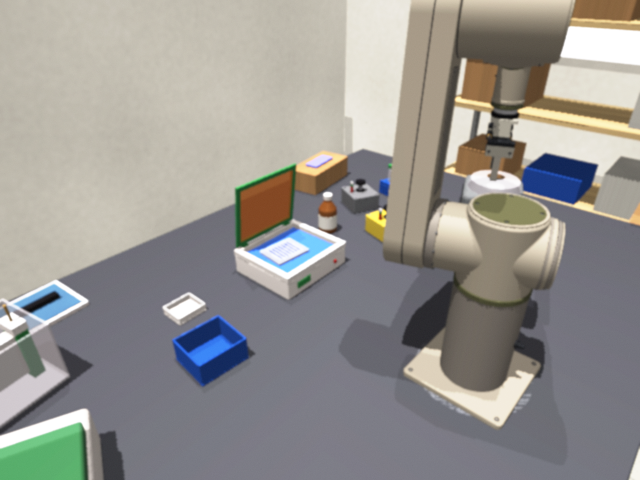

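View pics/top0.png

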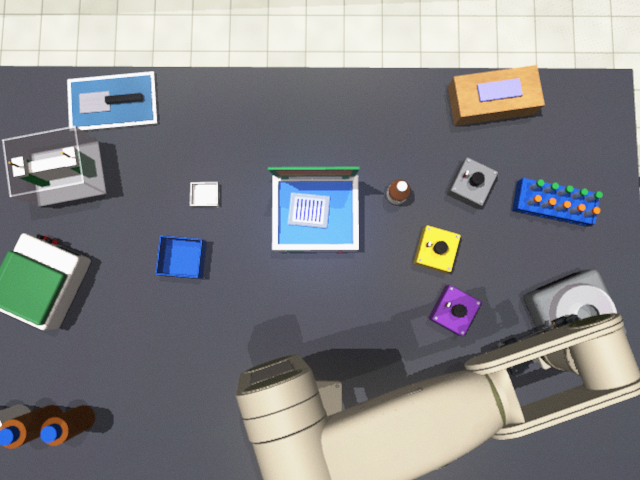

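The top view shows three switch-shaped boxes: yellow at (438,248), grey at (473,182) and purple at (456,310). Only the yellow one with the black plunger fits the description. The viewer is at (315,212) with its cover edge at (314,172). The bottle is at (399,191), the tub at (181,257) and the dish at (204,194). Next I'll measure them and confirm the switch in a crop.

```bash
python3 - <<'E'
from h import *
f=dict(np.load('top0.npz'));p=pts(f);im=f['image'];hsv=cv2.cvtColor(im,cv2.COLOR_BGR2HSV)
v,u=np.indices(p.shape[:2])
def box(a,b,c,d): return (u>=a)&(u<b)&(v>=c)&(v<d)
def rect(q,n):
    r=cv2.minAreaRect(q[:,:2].astype(np.float32));print(n,r,'z',np.median(q[:,2]),len(q))
Z=p[...,2]
# yellow switch
y=(hsv[...,0]>20)&(hsv[...,0]<35)&(hsv[...,1]>150)&box(405,475,215,285)
rect(p[y&(abs(Z-.06)<.006)],'yellow top')
b=box(405,475,215,285)&(Z>.088)&(Z<.11)
for k in np.argwhere(b): pass
lab=cv2.connectedComponentsWithStats(b.astype(np.uint8))
for i in range(1,lab[0]):
    m=lab[1]==i; print('hi',lab[3][i],m.sum(),np.nanmean(p[m],0), p[m].min(0),p[m].max(0))
# viewer rim
w=box(260,370,160,262)&(abs(Z-.071)<.005)&(hsv[...,1]<60)
rect(p[w],'rim')
g=(hsv[...,0]>50)&(hsv[...,0]<80)&(hsv[...,1]>120)&box(255,375,150,262)&(Z>.08)
q=p[g];print('green',len(q),q.min(0),q.max(0))
for n,m in(('bottle',box(380,420,170,210)&(Z>.1)),('tub',box(150,212,230,285)&(abs(Z-.06)<.008)),('dish',box(185,225,178,212)&(abs(Z-.022)<.006))): rect(p[m],n)
s=dict(np.load('side0.npz'));P=pts(s);h=cv2.cvtColor(s['image'],cv2.COLOR_BGR2HSV)
g=((h[...,0]>50)&(h[...,0]<80)|(h[...,0]<15))&(h[...,1]>120)&(u>230)&(u<300)&(v>160)&(v<245)&(P[...,2]>.085)
q=P[g];c=q.mean(0);_,S,V=np.linalg.svd(q-c);print('cover',len(q),c,V[2],S,q.min(0),q.max(0))
a=cv2.resize(im[215:285,405:475],None,fx=6,fy=6,interpolation=2)
bb=cv2.resize(s['image'][195:265,350:420],None,fx=6,fy=6,interpolation=2);cv2.imwrite('pics/sw.png',np.hstack([a,bb])[:, :800])
E
```

```text
yellow top ((0.4779197871685028, -0.376029372215271), (0.09981842339038849, 0.11040065437555313), 74.45411682128906) z 0.06027850115389018 1071
hi [441.24460432 247.23741007] 139 [ 0.47783556 -0.37526642  0.09767406] [ 0.46168369 -0.3939177   0.089171  ] [ 0.49570622 -0.3587189   0.10832424]
hi [429.18181818 244.09090909] 11 [ 0.48645845 -0.34307257  0.09535491] [ 0.48174441 -0.34573051  0.08823327] [ 0.49240485 -0.34035875  0.10123127]
rim ((0.5753248333930969, -0.031133592128753662), (0.20952703058719635, 0.23968015611171722), 0.18824492394924164) z 0.07062114592602277 1433
green 233 [ 0.65007268 -0.13936114  0.25855524] [0.65848559 0.08146298 0.27302493]
bottle ((0.6353392004966736, -0.26572686433792114), (0.03680916875600815, 0.03216797485947609), 63.23369598388672) z 0.12724645331029097 135
tub ((0.4503173530101776, 0.3493829369544983), (0.12379880994558334, 0.10989793390035629), 85.42758178710938) z 0.05958361681345424 283
dish ((0.6363596320152283, 0.29420822858810425), (0.07176707684993744, 0.08143412321805954), 0.7741557359695435) z 0.02102424504103286 142
cover 2684 [ 0.66410773 -0.01681314  0.18104601] [0.99057214 0.01060453 0.13658104] [3.16104399 2.53914333 0.08620187] [ 0.64749541 -0.13718007  0.08502639] [0.67983446 0.08521768 0.26540667]
```

View pics/sw.png

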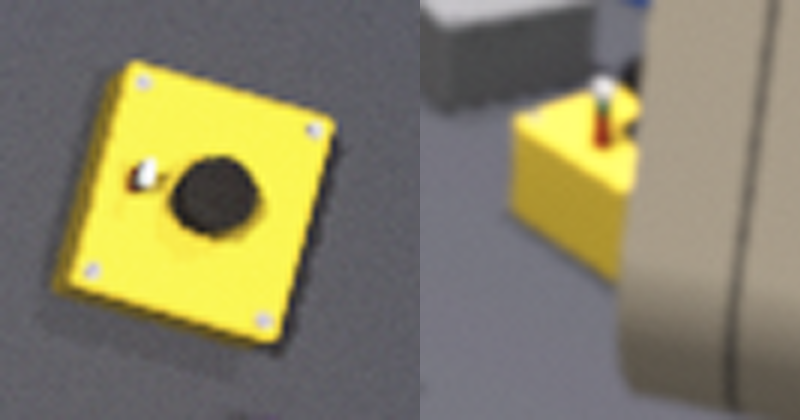

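The crop confirms it: a yellow box with a black cap and a white/green/red gauge at about (145,175) in the crop. The viewer centre is at (0.575,-0.031) with yaw about 0, and the cover is at about 1.43 rad. I'll lift, close the fingers, line up with the viewer and go behind the cover.

send_rows([
  {"dp": [0,0,-0.04],"roll": 0.1,"gripper": 0},
  {"dp": [0,0,-0.08],"roll": 0.2,"gripper": 0},
  {"dp": [0,0,-0.12],"roll": 0.3,"gripper": 0},
  {"dp": [0.01,-0.004,-0.156],"roll": 0.411,"gripper": 0},
  {"dp": [0.04,-0.016,-0.156],"roll": 0.411,"gripper": 0},
  {"dp": [0.07,-0.03,-0.156],"roll": 0.411,"gripper": 0},
  {"dp": [0.105,-0.044,-0.156],"roll": 0.411,"gripper": 0},
  {"dp": [0.14,-0.058,-0.156],"roll": 0.411,"gripper": 0},
  {"dp": [0.175,-0.073,-0.156],"roll": 0.411,"gripper": 0},
  {"dp": [0.21,-0.087,-0.156],"roll": 0.411,"gripper": 0},
], newtons=20)

```text
time: 0.93
tool_pos: [0.3982, -0.3849, 0.3992]
ee_rot: [1.0, -0.0, -0.0, -0.0]
contact_force: [0.3, -0.7, 0.0]
width: 0.334
gripper_force: 0.0
```

send_rows([
  {"dp": [0.025,-0.028,0],"roll": 0,"gripper": 0},
  {"dp": [0.05,-0.055,0],"roll": 0,"gripper": 0},
  {"dp": [0.075,-0.082,0],"roll": 0,"gripper": 0},
  {"dp": [0.1,-0.109,0],"roll": 0,"gripper": 0},
  {"dp": [0.125,-0.136,0],"roll": 0,"gripper": 0},
  {"dp": [0.15,-0.163,0],"roll": 0,"gripper": 0},
  {"dp": [0.175,-0.19,0],"roll": 0,"gripper": 0},
  {"dp": [0.2,-0.217,0],"roll": 0,"gripper": 0},
  {"dp": [0.225,-0.244,0],"roll": 0,"gripper": 0},
  {"dp": [0.25,-0.27,0],"roll": 0,"gripper": 0},
])

```text
time: 1.77
tool_pos: [0.6484, -0.1147, 0.3991]
ee_rot: [1.0, 0.0, -0.0, -0.0]
contact_force: [0.2, -0.3, 0.9]
width: 0.002
gripper_force: 0.0
```

send_rows([
  {"dp": [0.025,-0.028,0],"roll": 0,"gripper": 0},
  {"dp": [0.05,-0.056,0],"roll": 0,"gripper": 0},
  {"dp": [0.075,-0.084,0],"roll": 0,"gripper": 0},
  {"dp": [0.075,-0.084,0],"roll": 0,"gripper": 0},
  {"dp": [0.075,-0.084,0.03],"roll": 0,"gripper": 0},
  {"dp": [0.075,-0.084,0.06],"roll": 0,"gripper": 0},
  {"dp": [0.075,-0.084,0.09],"roll": 0,"gripper": 0},
  {"dp": [0.075,-0.084,0.12],"roll": 0,"gripper": 0},
  {"dp": [0.075,-0.084,0.133],"roll": 0,"gripper": 0},
  {"dp": [0.075,-0.084,0.133],"roll": 0,"gripper": 0},
])

```text
time: 2.6
tool_pos: [0.7202, -0.0325, 0.2609]
ee_rot: [1.0, -0.0, -0.004, -0.0]
contact_force: [-0.5, 1.5, -1.1]
width: 0.003
gripper_force: 0.0
```

```bash
python3 - <<'E'
from h import *
f=grab('side');cv2.imwrite('pics/s1.png',f['image'])
th=np.array([1.433,1.38,1.3,1.2,1.1,1.0,.9,.8,.7,.6,.5,.4,.3,.2,.1,0,-.02])
for t in th:
    c,s=np.cos(t),np.sin(t);print(t,np.round([.6753-.165*c+.0065*s+.0075,.0745+.165*s+.0065*c+.025],4))
E
```

```text
1.433 [0.6666 0.2638]
1.38 [0.6579 0.2627]
1.3 [0.6449 0.2602]
1.2 [0.6291 0.2556]
1.1 [0.6137 0.2495]
1.0 [0.5991 0.2419]
0.9 [0.5853 0.2328]
0.8 [0.5725 0.2224]
0.7 [0.5608 0.2108]
0.6 [0.5503 0.198 ]
0.5 [0.5411 0.1843]
0.4 [0.5334 0.1697]
0.3 [0.5271 0.1545]
0.2 [0.5224 0.1387]
0.1 [0.5193 0.1224]
0.0 [0.5178 0.106 ]
-0.02 [0.5177 0.1027]
```

View pics/s1.png

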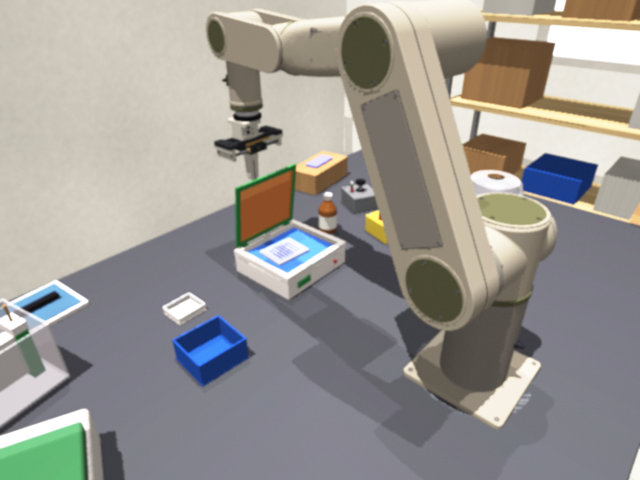

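The fingers are behind the cover's outer face, at (253,165) in the side view. I'll begin the push.

send_rows([
  {"dp": [-0.015,0,0],"roll": 0,"gripper": 0},
  {"dp": [-0.03,0,0],"roll": 0,"gripper": 0},
  {"dp": [-0.042,0,0],"roll": 0,"gripper": 0},
  {"dp": [-0.05,0,0],"roll": 0,"gripper": 0},
  {"dp": [-0.056,0,0],"roll": 0,"gripper": 0},
  {"dp": [-0.062,0,0.001],"roll": 0,"gripper": 0},
  {"dp": [-0.069,0,0.002],"roll": 0,"gripper": 0},
  {"dp": [-0.076,0,0.003],"roll": 0,"gripper": 0},
  {"dp": [-0.083,0,0.005],"roll": 0,"gripper": 0},
  {"dp": [-0.091,0,0.007],"roll": 0,"gripper": 0},
])

```text
time: 3.48
tool_pos: [0.6314, -0.0327, 0.2602]
ee_rot: [1.0, -0.0, 0.001, 0.0]
contact_force: [3.2, -0.8, 0.6]
width: 0.003
gripper_force: 1.1
```

send_rows([
  {"dp": [-0.01,0,0.006],"roll": 0,"gripper": 0},
  {"dp": [-0.018,0,0.0095],"roll": 0,"gripper": 0},
  {"dp": [-0.026,0,0.013],"roll": 0,"gripper": 0},
  {"dp": [-0.033,0,0.017],"roll": 0,"gripper": 0},
  {"dp": [-0.04,0,0.0215],"roll": 0,"gripper": 0},
  {"dp": [-0.047,0,0.026],"roll": 0,"gripper": 0},
  {"dp": [-0.053,0,0.0315],"roll": 0,"gripper": 0},
  {"dp": [-0.0595,0,0.037],"roll": 0,"gripper": 0},
  {"dp": [-0.0655,0,0.0425],"roll": 0,"gripper": 0},
  {"dp": [-0.071,0,0.048],"roll": 0,"gripper": 0},
])

```text
time: 4.32
tool_pos: [0.56, -0.0325, 0.2113]
ee_rot: [1.0, -0.0, 0.0, 0.0]
contact_force: [2.8, -0.9, 0.5]
width: 0.003
gripper_force: 0.9
```

send_rows([
  {"dp": [-0.0055,0,0.0065],"roll": 0,"gripper": 0},
  {"dp": [-0.011,0,0.013],"roll": 0,"gripper": 0},
  {"dp": [-0.0155,0,0.02],"roll": 0,"gripper": 0},
  {"dp": [-0.02,0,0.027],"roll": 0,"gripper": 0},
  {"dp": [-0.024,0,0.034],"roll": 0,"gripper": 0},
  {"dp": [-0.0275,0,0.041],"roll": 0,"gripper": 0},
  {"dp": [-0.031,0,0.049],"roll": 0,"gripper": 0},
  {"dp": [-0.034,0,0.0565],"roll": 0,"gripper": 0},
  {"dp": [-0.0365,0,0.0645],"roll": 0,"gripper": 0},
  {"dp": [-0.0386,0,0.0723],"roll": 0,"gripper": 0},
])

```text
time: 5.15
tool_pos: [0.5216, -0.0325, 0.1385]
ee_rot: [1.0, -0.0, -0.0, -0.0]
contact_force: [1.4, -0.5, 1.4]
width: 0.003
gripper_force: 0.8
```

send_rows([
  {"dp": [-0.001,0,0.005],"roll": 0,"gripper": 0},
  {"dp": [-0.002,0,0.01],"roll": 0,"gripper": 0},
  {"dp": [-0.003,0,0.015],"roll": 0,"gripper": 0},
  {"dp": [-0.0035,0,0.02],"roll": 0,"gripper": 0},
  {"dp": [-0.004,0,0.024],"roll": 0,"gripper": 0},
  {"dp": [-0.004,0,0.028],"roll": 0,"gripper": 0},
  {"dp": [-0.004,0,0.031],"roll": 0,"gripper": 0},
  {"dp": [-0.004,0,0.033],"roll": 0,"gripper": 0},
  {"dp": [-0.004,0,0.034],"roll": 0,"gripper": 0},
  {"dp": [-0.004,0,0.034],"roll": 0,"gripper": 0},
])

```text
time: 5.98
tool_pos: [0.5176, -0.0324, 0.1061]
ee_rot: [1.0, -0.0, -0.0, -0.0]
contact_force: [-7.3, 1.2, 10.3]
width: 0.004
gripper_force: 5.2
```

The firm stop is reached, with 10 N upward at the expected height. I'll press briefly to make sure, then lift and check.

send_rows([
  {"dp": [0,0,0.001],"roll": 0,"gripper": 0},
  {"dp": [0,0,0.001],"roll": 0,"gripper": 0},
  {"dp": [0,0,0.001],"roll": 0,"gripper": 0},
  {"dp": [0,0,0],"roll": 0,"gripper": 0},
  {"dp": [0,0,-0.01],"roll": 0,"gripper": 0},
  {"dp": [0,0,-0.03],"roll": 0,"gripper": 0},
  {"dp": [0,0,-0.06],"roll": 0,"gripper": 0},
  {"dp": [0,0,-0.09],"roll": 0,"gripper": 0},
  {"dp": [0,0,-0.12],"roll": 0,"gripper": 0},
  {"dp": [0,0,-0.12],"roll": 0,"gripper": 0},
])

```text
time: 6.82
tool_pos: [0.5213, -0.0329, 0.2333]
ee_rot: [1.0, -0.0, 0.005, 0.001]
contact_force: [1.0, -0.7, 0.8]
width: 0.005
gripper_force: 0.0
```

```bash
python3 - <<'E'
from h import *
f=grab('side');P=pts(f);h=cv2.cvtColor(f['image'],cv2.COLOR_BGR2HSV)
v,u=np.indices(h.shape[:2])
g=(h[...,0]>50)&(h[...,0]<80)&(h[...,1]>120)&(u>220)&(u<360)&(v>160)&(v<275)
q=P[g];q=q[np.isfinite(q).all(1)];print(len(q),np.percentile(q,[2,50,98],0))
A=np.c_[q[:,:2],np.ones(len(q))];print(np.linalg.lstsq(A,q[:,2],rcond=None)[0])
cv2.imwrite('pics/s2.png',f['image']);print(arm.get_state()['tool_pos'])
E
```

```text
487 [[ 0.48417383 -0.13836558  0.07604579]
 [ 0.54260547  0.01945293  0.07942779]
 [ 0.67556283  0.08338792  0.0823931 ]]
[ 0.00038903 -0.00303035  0.07919682]
[ 0.52045607 -0.03281398  0.23029958]
```

View pics/s2.png

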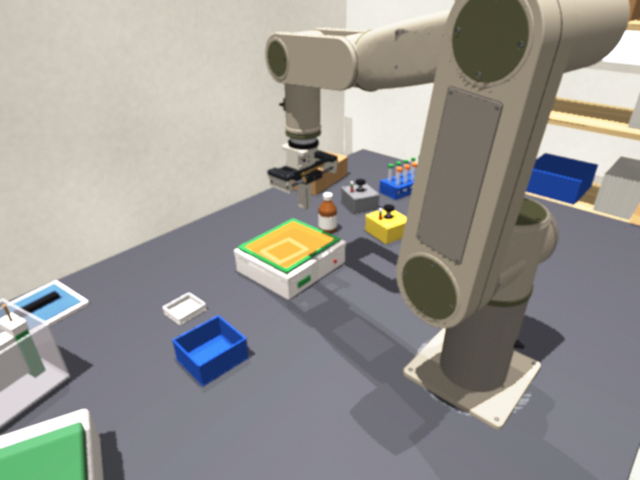

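The cover lies flat and shut in the side view at (290,245), and the yellow plunger at (389,212) is clear to see. I'll move above it.

send_rows([
  {"dp": [-0.005,0.03,0],"roll": 0,"gripper": 0},
  {"dp": [-0.01,0.068,0],"roll": 0,"gripper": 0},
  {"dp": [-0.014,0.106,0],"roll": 0,"gripper": 0},
  {"dp": [-0.018,0.144,0],"roll": 0,"gripper": 0},
  {"dp": [-0.022,0.182,0],"roll": 0,"gripper": 0},
  {"dp": [-0.026,0.22,0],"roll": 0,"gripper": 0},
  {"dp": [-0.03,0.258,0],"roll": 0,"gripper": 0},
  {"dp": [-0.034,0.296,0],"roll": 0,"gripper": 0},
  {"dp": [-0.038,0.33,0],"roll": 0,"gripper": 0},
  {"dp": [-0.04,0.343,0],"roll": 0,"gripper": 0},
])

```text
time: 7.7
tool_pos: [0.4761, -0.3793, 0.224]
ee_rot: [1.0, -0.002, -0.001, 0.0]
contact_force: [0.5, -0.4, -0.3]
width: 0.006
gripper_force: 0.0
```

send_rows([
  {"dp": [0,0,0],"roll": 0,"gripper": 0},
  {"dp": [0,0,0.01],"roll": 0,"gripper": 0},
  {"dp": [0,0,0.02],"roll": 0,"gripper": 0},
  {"dp": [0,0,0.035],"roll": 0,"gripper": 0},
  {"dp": [0,0,0.05],"roll": 0,"gripper": 0},
  {"dp": [0,0,0.06],"roll": 0,"gripper": 0},
  {"dp": [0,0,0.07],"roll": 0,"gripper": 0},
  {"dp": [0,0,0.075],"roll": 0,"gripper": 0},
  {"dp": [0,0,0.075],"roll": 0,"gripper": 0},
  {"dp": [0,0,0.075],"roll": 0,"gripper": 0},
])

```text
time: 8.53
tool_pos: [0.478, -0.3752, 0.1504]
ee_rot: [1.0, 0.0, -0.0, -0.0]
contact_force: [-1.0, 0.8, 0.8]
width: 0.005
gripper_force: 0.0
```

```bash
python3 - <<'E'
from h import *
f=grab('side');s=arm.get_state();print(s['tool_pos'],s['contact_force'])
u=f['K']@(f['R']@np.array([.478,-.3755,.098])+f['t']);u=u[:2]/u[2]
w=f['K']@(f['R']@(s['tool_pos']-[0,0,.025])+f['t']);print(u,w[:2]/w[2])
x,y=u.astype(int);cv2.imwrite('pics/s3.png',cv2.resize(f['image'][y-50:y+50,x-60:x+60],None,fx=6,fy=6,interpolation=2))
E
```

```text
[ 0.47822365 -0.37557747  0.1510384 ] [0.81308667 0.54398257 0.18352066]
[389.64065785 205.64166239] [390.25219918 197.57072571]
```

View pics/s3.png

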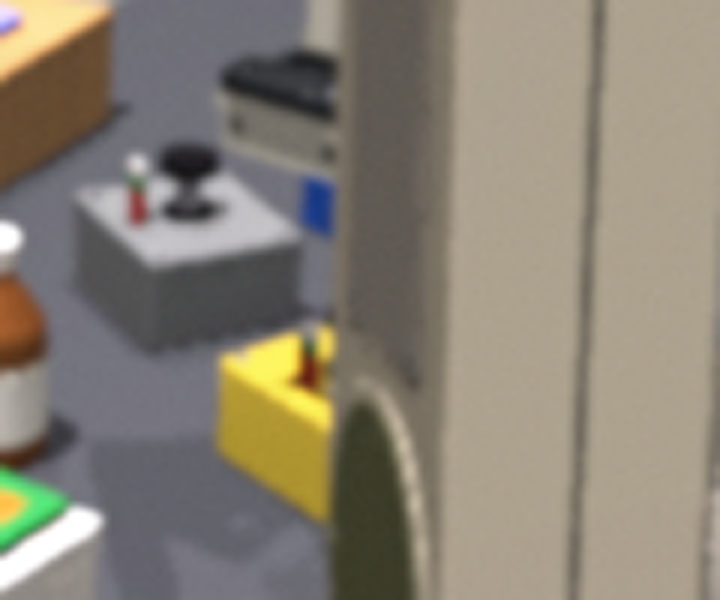

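The arm hides the plunger in this view (the gauge shows at about (310,355) in the crop). I'll go by pose and force: contact is expected at TCP z of about 0.123, and half travel at about 7.8 N.

send_rows([
  {"dp": [0,0,0.006],"roll": 0,"gripper": 0},
  {"dp": [0,0,0.012],"roll": 0,"gripper": 0},
  {"dp": [0,0,0.018],"roll": 0,"gripper": 0},
  {"dp": [0,0,0.023],"roll": 0,"gripper": 0},
  {"dp": [0,0,0.027],"roll": 0,"gripper": 0},
  {"dp": [0,0,0.03],"roll": 0,"gripper": 0},
  {"dp": [0,0,0.031],"roll": 0,"gripper": 0},
  {"dp": [0,0,0.031],"roll": 0,"gripper": 0},
  {"dp": [0,0,0.031],"roll": 0,"gripper": 0},
  {"dp": [0,0,0.031],"roll": 0,"gripper": 0},
])

```text
time: 9.42
tool_pos: [0.4779, -0.3755, 0.1197]
ee_rot: [1.0, -0.0, 0.0, 0.0]
contact_force: [-2.6, 1.2, 3.8]
width: 0.003
gripper_force: 2.0
```

send_rows([
  {"dp": [0,0,0.002],"roll": 0,"gripper": 0},
  {"dp": [0,0,0.004],"roll": 0,"gripper": 0},
  {"dp": [0,0,0.006],"roll": 0,"gripper": 0},
  {"dp": [0,0,0.0075],"roll": 0,"gripper": 0},
  {"dp": [0,0,0.009],"roll": 0,"gripper": 0},
  {"dp": [0,0,0.009],"roll": 0,"gripper": 0},
  {"dp": [0,0,0.009],"roll": 0,"gripper": 0},
  {"dp": [0,0,0.009],"roll": 0,"gripper": 0},
  {"dp": [0,0,0.009],"roll": 0,"gripper": 0},
  {"dp": [0,0,0.009],"roll": 0,"gripper": 0},
])

```text
time: 10.25
tool_pos: [0.4781, -0.3757, 0.111]
ee_rot: [1.0, -0.0, 0.0, 0.0]
contact_force: [-3.5, 2.8, 7.8]
width: 0.005
gripper_force: 3.8
```

```bash
python3 - <<'E'
from h import *
F=[];Z=[]
for i in range(8):
    f=grab('top');s=arm.get_state();F.append(s['contact_force']);Z.append(s['tool_pos'])
print(np.mean(F,0),np.std(F,0),np.mean(Z,0))
E
```

```text
[-2.66476132  2.11759715  7.14404583] [0.44493682 0.51576131 0.42180382] [ 0.4781103  -0.37574942  0.11099962]
```

The force is 7.1–7.8 N and TCP z is 0.111, so the plunger is at half travel. I'll hold it for more than 4 s.

send_rows([
  {"dp": [0,0,0],"roll": 0,"gripper": 0},
  {"dp": [0,0,0],"roll": 0,"gripper": 0},
  {"dp": [0,0,0],"roll": 0,"gripper": 0},
  {"dp": [0,0,0],"roll": 0,"gripper": 0},
  {"dp": [0,0,0],"roll": 0,"gripper": 0},
  {"dp": [0,0,0],"roll": 0,"gripper": 0},
  {"dp": [0,0,0],"roll": 0,"gripper": 0},
  {"dp": [0,0,0],"roll": 0,"gripper": 0},
  {"dp": [0,0,0],"roll": 0,"gripper": 0},
  {"dp": [0,0,0],"roll": 0,"gripper": 0},
])

```text
time: 11.48
tool_pos: [0.4781, -0.3758, 0.111]
ee_rot: [1.0, -0.0, 0.0, 0.0]
contact_force: [-2.6, 2.6, 6.6]
width: 0.002
gripper_force: 3.8
```

send_rows([
  {"dp": [0,0,0],"roll": 0,"gripper": 0},
  {"dp": [0,0,0],"roll": 0,"gripper": 0},
  {"dp": [0,0,0],"roll": 0,"gripper": 0},
  {"dp": [0,0,0],"roll": 0,"gripper": 0},
  {"dp": [0,0,0],"roll": 0,"gripper": 0},
  {"dp": [0,0,0],"roll": 0,"gripper": 0},
  {"dp": [0,0,0],"roll": 0,"gripper": 0},
  {"dp": [0,0,0],"roll": 0,"gripper": 0},
  {"dp": [0,0,0],"roll": 0,"gripper": 0},
  {"dp": [0,0,0],"roll": 0,"gripper": 0},
])

```text
time: 12.32
tool_pos: [0.4781, -0.3758, 0.111]
ee_rot: [1.0, -0.0, 0.0, 0.0]
contact_force: [-2.2, 3.1, 7.8]
width: 0.004
gripper_force: 3.8
```

send_rows([
  {"dp": [0,0,0],"roll": 0,"gripper": 0},
  {"dp": [0,0,0],"roll": 0,"gripper": 0},
  {"dp": [0,0,0],"roll": 0,"gripper": 0},
  {"dp": [0,0,0],"roll": 0,"gripper": 0},
  {"dp": [0,0,0],"roll": 0,"gripper": 0},
  {"dp": [0,0,0],"roll": 0,"gripper": 0},
  {"dp": [0,0,0],"roll": 0,"gripper": 0},
  {"dp": [0,0,0],"roll": 0,"gripper": 0},
  {"dp": [0,0,0],"roll": 0,"gripper": 0},
  {"dp": [0,0,0],"roll": 0,"gripper": 0},
])

```text
time: 13.15
tool_pos: [0.4781, -0.3758, 0.111]
ee_rot: [1.0, -0.0, 0.0, 0.0]
contact_force: [-2.1, 2.0, 7.3]
width: 0.007
gripper_force: 3.8
```

send_rows([
  {"dp": [0,0,0],"roll": 0,"gripper": 0},
  {"dp": [0,0,0],"roll": 0,"gripper": 0},
  {"dp": [0,0,0],"roll": 0,"gripper": 0},
  {"dp": [0,0,0],"roll": 0,"gripper": 0},
  {"dp": [0,0,0],"roll": 0,"gripper": 0},
  {"dp": [0,0,0],"roll": 0,"gripper": 0},
  {"dp": [0,0,0],"roll": 0,"gripper": 0},
  {"dp": [0,0,0],"roll": 0,"gripper": 0},
  {"dp": [0,0,0],"roll": 0,"gripper": 0},
  {"dp": [0,0,0],"roll": 0,"gripper": 0},
])

```text
time: 13.98
tool_pos: [0.4781, -0.3757, 0.111]
ee_rot: [1.0, -0.0, 0.0, 0.0]
contact_force: [-3.0, 2.0, 7.6]
width: 0.006
gripper_force: 3.8
```

send_rows([
  {"dp": [0,0,0],"roll": 0,"gripper": 0},
  {"dp": [0,0,0],"roll": 0,"gripper": 0},
  {"dp": [0,0,0],"roll": 0,"gripper": 0},
  {"dp": [0,0,0],"roll": 0,"gripper": 0},
  {"dp": [0,0,0],"roll": 0,"gripper": 0},
  {"dp": [0,0,0],"roll": 0,"gripper": 0},
  {"dp": [0,0,0],"roll": 0,"gripper": 0},
  {"dp": [0,0,0],"roll": 0,"gripper": 0},
  {"dp": [0,0,0],"roll": 0,"gripper": 0},
  {"dp": [0,0,0],"roll": 0,"gripper": 0},
])

```text
time: 14.82
tool_pos: [0.4781, -0.3757, 0.111]
ee_rot: [1.0, -0.0, 0.0, 0.0]
contact_force: [-3.8, 1.6, 7.7]
width: 0.009
gripper_force: 3.8
```

send_rows([
  {"dp": [0,0,0],"roll": 0,"gripper": 0},
  {"dp": [0,0,0],"roll": 0,"gripper": 0},
  {"dp": [0,0,0],"roll": 0,"gripper": 0},
  {"dp": [0,0,0],"roll": 0,"gripper": 0},
  {"dp": [0,0,0],"roll": 0,"gripper": 0},
  {"dp": [0,0,0],"roll": 0,"gripper": 0},
  {"dp": [0,0,0],"roll": 0,"gripper": 0},
  {"dp": [0,0,0],"roll": 0,"gripper": 0},
  {"dp": [0,0,0],"roll": 0,"gripper": 0},
  {"dp": [0,0,0],"roll": 0,"gripper": 0},
])

```text
time: 15.65
tool_pos: [0.4781, -0.3758, 0.111]
ee_rot: [1.0, -0.0, 0.0, 0.0]
contact_force: [-3.0, 2.2, 6.9]
width: 0.004
gripper_force: 3.8
```

```bash
python3 -c "
from cell import arm
print(arm.hand_in())"
```

```text
the job is handed in; nothing more can be done
None
```

I shut the cover gently, and the yellow switch's plunger has been held at about half travel (TCP z 0.111 m, about 7.5 N) for over 5 s. The job was handed in while still holding it; no verdict was shown, and I judged the depth by pose and force because the arm hid the plunger from the camera.

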